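Seat two engraved blocks and hold the spring clamp arm wound to its stop

TASK

Press both engraved blocks down into their pockets until each is fully home, flush with the top of the steel bed. Then swing the spring-loaded clamp arm by its upright post across over the blocks until it comes against its stop pin, and finish while still holding it there with the gripper: the spring throws it back if you let go. Leave the loose things lying around and on the bed where they are.

Things in the scene. Friction and masses are not known exactly. Their poses are not given: they have to be found in the camera images.
- bed: Dark steel clamping bed bolted to the bench (does not move): a slab 100 (x) x 215 (y) x 34 mm high, with two block pockets and the clamp arm. Origin: on the bench top, under the bed: the slab spans x -50..50 and y -100..115 mm in this frame. z up. It stands at various places and yaws (within about 0.4 rad). A steel stop pin (8 mm across, top 56 mm above the bench) stands at x 15.5, y -58 mm.
- pivot (a point): Point on the vertical pivot axis of the clamp arm, at the bed's top face (34 mm above the bench); at x 0, y 85 mm in the bed's frame. The pivot hub is 32 mm across; its screw tops out 72 mm above the bench. The arm is a flat bar 22 mm wide, 8 mm thick, its top 56 mm above the bench, reaching 150 mm from the pivot; at rest it sticks out over the bed's -x edge, towards the robot.
- clamp_arm (a joint): Angle of the clamp arm about its vertical pivot, rad: 0 = at rest, grows counter-clockwise seen from above, 1.25 = against the stop pin, where the arm points along the bed's -y, over both blocks. Its heading in the bed's frame is 3.462 rad (from +x, counter-clockwise) plus this value. A spring drives it back to 0: 0.22 N m at rest rising evenly to 0.79 N m at the stop (2 N to 6.6 N at the post).
- post_top (a point): Top centre of the clamp arm's upright round post, the handle: 16 mm diameter, 50 mm tall, standing on the bar 120 mm from the pivot axis; its top is 106 mm above the bench. It can be gripped from above or pushed from the side.
- block_a (a joint): How far block A stands proud of its seat, m: 0 = fully home, its face flush with the bed top; starts at 0.005 to 0.010. It slides straight down in its pocket with about 6 N of friction and stays where it is left. At 0 it rests on a rigid floor.
- block_a_top (a point): Centre of the top face of block A, the block nearer the pivot: wood with a metal face with dots, 50 (x) x 44 (y) x 26 mm, at x 0, y 32 mm in the bed's frame. 34 mm above the bench when fully home.
- block_b (a joint): The same for block B, m: 0 = fully home and flush, starts at 0.005 to 0.010, about 6 N of friction.
- block_b_top (a point): Centre of the top face of block B, the block farther from the pivot: as block A, but with bars on its face; at x 0, y -22 mm in the bed's frame. 34 mm above the bench when fully home.
- gauge: Loose brass gauge block 18 x 18 x 25 mm standing on the bed's -y end, not to be moved. Origin: centre of its underside.
- spare_plate: Loose steel plate 70 x 50 x 6 mm lying on the bench in front of the bed, not to be moved. Origin: centre of its underside.
- driver: Loose screwdriver, 170 mm, lying behind the bed, not to be moved. Origin: at the bench, under its middle.
- ink_jar: Loose jar, 64 mm across, 75 mm high, to the left, not to be moved. Origin: centre of its underside.
- tin: Loose metal can, 72 mm across, 90 mm high, to the left, not to be moved. Origin: centre of its underside.
- hammer: Loose hammer, 240 mm, lying to the right, not to be moved. Origin: at the bench, under its middle.
- wood_letter: Loose wooden block 55 x 40 x 23 mm, to the right, not to be moved. Origin: centre of its underside.

How it is judged:
By the outcome, as a careful person would: the job done as asked, in the order asked, and still so for the second after the job is handed in, while the arm keeps its last pose, push and grip.
It also fails if it takes over 51 s, if anything falls off the work surface, if the arm or the gripper's body presses on something with over 40 N, if the wrist force passes 120 N, or if a joint passes its speed limit or range.

ROBOT

A 6-joint arm with a two-finger parallel gripper is mounted at the origin on the work surface. World frame = base frame: x ahead of the robot, y to its left, z up, the work surface at z = 0. Lengths are in mm, angles in rad, forces in N, time in s.
With the tool pointing down it reaches from about 425 to 1125 mm from the base axis. Payload 14.9 kg.
Tool frame: the origin (TCP) lies at the very end of the fingers, on their centre line; the grasp point (between the pads) lies 19 mm behind it (r.hold_point_z is the distance from the TCP to the grasp point, in mm); z points along the fingers, y is the direction in which the jaws open and shut (so a half turn about z gives the same grasp; the last joint's range is limited). The gripper opens to 91 mm and grips with 3 to 60 N. Pads are 32 mm wide; open, the fingers measure 118 mm over their backs; the gripper's body (76 mm by 178 mm) begins 60 mm behind the grasp point.
Start: joints at [1.12, 0.379, 1.734, -0, 1.028, -0.033], TCP at [284.034, 639.799, 213.932] pointing down, gripper open.
Joint ranges: [-2.77, 2.77], [-0.74, 2.19], [0, 2.66], [-1.06, 4.2], [0.31, 2.87], [-3.08, 3.08]. Speed limits (rad/s): [1.89, 1.89, 2.39, 3.14, 3.14, 3.14].

INTERFACE

Orientations are given as a unit quaternion [x, y, z, w].
In Python, from plant import sensors, vision, workorder, r gives the robot as it stands.
- The arm moves only by the tool step_arm, never from a script. Its argument "motion" is one flat list of numbers, 5 for each row, row after row: the opening, from 0 (shut) to 1 (fully open), then the shift along the tool's x, y, z in m, then the turn about the tool's z in rad. A call has 1 to 20 rows; each row shifts and turns the commanded pose from where the row before left it, along the tool's axes as they then stand; what a row does not reach is not made up. A row lasts 1/12 s, in which the tool goes at most 41.7 mm and 7.16 degrees, less where a joint would pass 70% of its speed; a pose out of reach is approached as far as the arm can. A call is refused whole if a number of a shift passes 0.0417 or a number of a turn 0.125, either way. A call with a gripper value outside its range is refused whole. The fingers move at their own pace and stop on an object; "grip_force" is the grip in N (left out, the last holds). Time passes only in rows, so rows that do not move let the fingers close. It gives the time, the measured TCP pose, the force and the opening at its end, in the units of the state.
- sensors.observe(): the state, without advancing time (a new reading comes with each control period).
- vision.camera(name): name is "scene" or "top" or "wrist"; returns (picture, depth): 384x512x3 uint8, red, green, blue; 384x512 float32, mm along the optical axis (not along the pixel's ray), 0 where there is no reading.
- vision.camera_model(name): a dict with "mtx" (3x3 intrinsics, pixels), "eye" and "orientation" of the camera in the world; the wrist camera has in their place "mount" (4x4, takes a point from camera to tool coordinates, whose origin is the TCP and whose axes are the flange's). Camera axes: x right, y up, looking along -z (the intrinsics and any distortion apply to the point x, -y, -z); pixel columns grow to the right and rows downward; lengths in mm; the calibration is good to about 2 mm. A picture is of the moment at which its call begins: read the wrist's pose just before it. camera_model takes no time and is no camera call.
- workorder.hand_in(): hands the job in, once; it reports no verdict.
The state is a dict: "clock": time; "joint_positions": joint angles; "joint_vel": joint speeds; "effort": joint torques, N m; "tcp_pos": TCP position; "eef_rot": TCP orientation; "force": force on the tool from outside, world axes, zero at the start; "torque": the same for the moment, N m; "finger_gap": finger opening in mm.
Only numpy, scipy, OpenCV 4.12 (cv2) and the standard library are available. Lean on these libraries where they do the work, as an engineer would, in place of code of your own. Each camera call takes 0.05 s, during which the arm holds its last target.

## Working session

There is one attempt and no reset: what is moved stays moved. The work goes in short steps, Python scripts to look and compute and a tool call to move; the robot and the scene stay as the last step left them, time stands still between calls to the robot, and variables do not carry over. Pictures are saved under pics/ and viewed, and the job is handed in when it is done.

Besides the shell and the picture viewer there is one more tool, called after "Call:" as name(argument=value, ...) on one line, values as JSON. step_arm: Moves the arm, as the interface text tells. Its arguments: {"type":"object","properties":{"motion":{"type":"array"},"grip_force":{"type":"number"}},"required":["motion"]}

```bash
ls; mkdir -p pics
python3 - <<'E'
from plant import sensors, vision, workorder, r
import cv2, numpy as np
s=sensors.observe()
for k,v in s.items(): print(k,np.round(v,3))
for n in ("scene","top"):
    im,d=vision.camera(n); m=vision.camera_model(n); print(n,m)
    cv2.imwrite(f"pics/{n}0.png",im[:,:,::-1]); np.save(f"{n}0.npy",d)
print(vision.camera_model("wrist"), r.hold_point_z)
E
```

```text
pics
clock 0.0
joint_positions [ 1.12   0.379  1.735  0.     1.029 -0.033]
joint_vel [ 0.    -0.001 -0.    -0.     0.001  0.   ]
effort [-5.0000e-03 -7.6373e+01 -4.3437e+01  6.5000e-02  4.2000e-02  0.0000e+00]
tcp_pos [283.842 639.429 213.267]
eef_rot [ 0.207  0.978 -0.001 -0.   ]
force [ 0.092 -0.683  0.448]
torque [-0.012 -0.003  0.044]
finger_gap 91.2
scene {'mtx': array([[353.12066067,   0.        , 259.24509115],
       [  0.        , 353.12066067, 193.72144749],
       [  0.        ,   0.        ,   1.        ]]), 'eye': array([ 830.81137674, -454.67873195,  737.58365916]), 'orientation': array([0.31711761, 0.08105779, 0.24692324, 0.91208276])}
top {'mtx': array([[384.75553153,   0.        , 256.91263258],
       [  0.        , 384.75553153, 193.70153864],
       [  0.        ,   0.        ,   1.        ]]), 'eye': array([ 522.88638305,   -4.94703243, 1254.69671788]), 'orientation': array([-0.02362262,  0.02032542,  0.71494905, -0.69848171])}
{'mtx': array([[299.07372749,   0.        , 259.21672644],
       [  0.        , 299.07372749, 190.64656324],
       [  0.        ,   0.        ,   1.        ]]), 'mount': array([[-1.26752923e-04,  9.71800730e-01,  2.35803573e-01,
         6.52043986e+01],
       [ 9.99999495e-01,  3.58189463e-04, -9.38645332e-04,
         4.33775610e-01],
       [-9.96638574e-04,  2.35803335e-01, -9.71800285e-01,
        -1.70095073e+02],
       [ 0.00000000e+00,  0.00000000e+00,  0.00000000e+00,
         1.00000000e+00]])} 18.8
```

View pics/scene0.png

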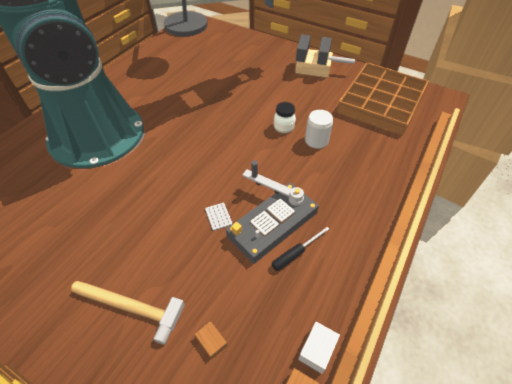

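View pics/top0.png

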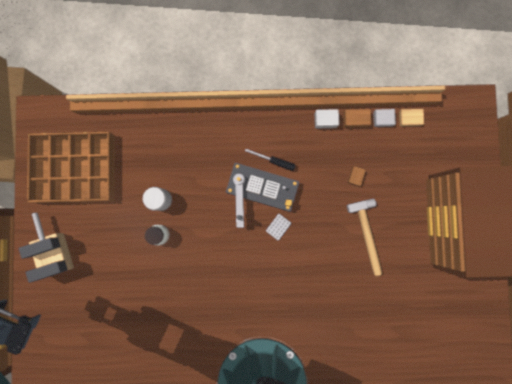

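Run:
```python
import cv2
im=cv2.imread("pics/top0.png")
c=im[120:290,150:380]
cv2.imwrite("pics/top0c.png",cv2.resize(c,None,fx=3.4,fy=3.4,interpolation=cv2.INTER_CUBIC))
```

```text
(no output)
```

View pics/top0c.png

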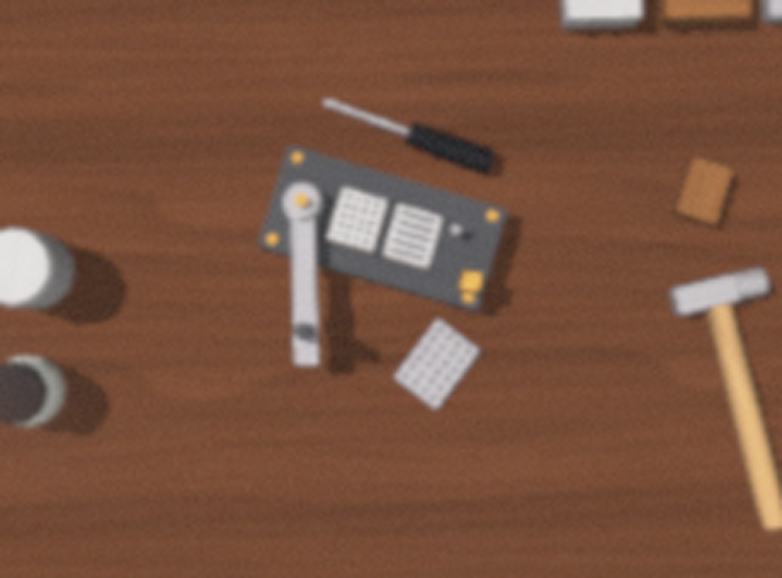

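The top view shows the bed at crop corners (288,147), (507,212), (480,308) and (262,245). The hub is at (302,201), the post top at (305,328), and the gauge at (471,281). I'll compute the bed pose from these.

```bash
cat > h.py <<'E'
import numpy as np, cv2
from scipy.spatial.transform import Rotation as R
from scipy.optimize import least_squares
from plant import sensors, vision, workorder, r
def cam(n, s=None):
    m=vision.camera_model(n)
    if n!="wrist": return m["mtx"],np.array(m["eye"]),R.from_quat(m["orientation"]).as_matrix()
    T=np.array(m["mount"]); Rt=R.from_quat(s["eef_rot"]).as_matrix()
    return m["mtx"],Rt@T[:3,3]+s["tcp_pos"],Rt@T[:3,:3]
def proj(c,P):
    K,e,Rm=c; q=(np.asarray(P,float)-e)@Rm; q=q*[1,-1,-1]; p=q@K.T; return p[:,:2]/p[:,2:]
def ray(c,uv,z):
    K,e,Rm=c; d=np.linalg.inv(K)@[uv[0],uv[1],1]; d=Rm@(d*[1,-1,-1]); return e+d*(z-e[2])/d[2]
def b2w(p,P):
    x,y,a=p; P=np.asarray(P,float); c,s=np.cos(a),np.sin(a)
    return np.c_[x+c*P[:,0]-s*P[:,1], y+s*P[:,0]+c*P[:,1], P[:,2]]
def fit(c,uv,P,p0):
    f=lambda p:(proj(c,b2w(p,P))-uv).ravel()
    return least_squares(f,p0,loss="soft_l1",x_scale=[1,1,.01])
E
python3 - <<'E'
from h import *
c=cam("top")
q=np.array([(288,147),(507,212),(480,308),(262,245),(302,201),(305,328)],float)/3.4+[150,120]-0.35
w=3.462
P=[(50,115,34),(50,-100,34),(-50,-100,34),(-50,115,34),(0,85,72),(120*np.cos(w),85+120*np.sin(w),106)]
s=fit(c,q,P,[620,60,-.29])
print(s.x, np.round(s.fun.reshape(-1,2),2).tolist())
print(b2w(s.x,[(0,32,34),(0,-22,34),P[-1],(0,85,34),(0,-35,106)]).round(1))
st=sensors.observe(); print(R.from_quat(st["eef_rot"]).as_matrix().round(3))
E
```

```text
[ 6.19501153e+02 -2.57444160e+01 -3.06493303e-01] [[0.25, -0.82], [0.59, -1.23], [-0.09, 0.72], [-1.0, 0.34], [0.08, -0.34], [-0.03, 1.2]]
[[629.2   4.8  34. ]
 [612.9 -46.7  34. ]
 [525.2  53.6 106. ]
 [645.1  55.3  34. ]
 [608.9 -59.1 106. ]]
[[-0.914  0.406 -0.   ]
 [ 0.406  0.914 -0.001]
 [ 0.    -0.001 -1.   ]]
```

Call:
step_arm(motion=[1,-0.015,-0.012,0,0,1,-0.03,-0.024,0,0,1,-0.03,-0.024,0,0,1,-0.03,-0.024,0,0,1,-0.03,-0.024,0,0,1,-0.03,-0.024,0,0,1,-0.03,-0.024,0,0,1,-0.03,-0.024,0,0,1,-0.03,-0.024,0,0,1,-0.03,-0.024,0,0,1,-0.03,-0.024,0,0,1,-0.03,-0.024,0,0,1,-0.03,-0.024,0,0,1,-0.03,-0.024,0,0,1,-0.03,-0.024,0,0,1,-0.03,-0.024,0,0,1,-0.03,-0.024,0,0,1,-0.03,-0.024,0,0,1,-0.03,-0.024,0,0,1,-0.025,-0.021,0,0])

```text
clock: 1.77
tcp_pos: [626.2, -22.9, 213.8]
eef_rot: [0.208, 0.978, -0.0, -0.0]
force: [0.4, -0.3, 0.1]
finger_gap: 91.3
```

Call:
step_arm(motion=[0,0,0,0,0.12,0,0,0,0,0.12,0,0,0,0,0.12,0,0,0,0,0.12,0,0,0,0,0.12,0,0,0,0,0.12,0,0,0,0,0.12,0,0,0,0,0.12,0,0,0,0,0.12,0,0,0,0,0.12,0,0,0,0,0.12,0,0,0,0,0.12,0,0,0,0,0.02,0,0,0,0,0,0,0,0,0,0], grip_force=10)

```text
clock: 3.02
tcp_pos: [625.3, -20.5, 213.8]
eef_rot: [0.806, 0.592, -0.0, -0.0]
force: [-0.5, -0.5, -0.6]
finger_gap: 0.5
```

Run:
```python
from h import *
s=sensors.observe(); im,d=vision.camera("wrist")
import pickle; pickle.dump((s,im,d),open("w1.pkl","wb"))
cv2.imwrite("pics/w1.png",cv2.resize(im[:,:,::-1],(800,600),interpolation=cv2.INTER_CUBIC))
for k in ("clock","joint_positions","tcp_pos","force","finger_gap"): print(k,np.round(s[k],3))
print(R.from_quat(s["eef_rot"]).as_matrix().round(3))
```

```text
clock 3.017
joint_positions [-0.07   0.265  1.889 -0.     0.988  0.233]
tcp_pos [625.337 -20.525 213.756]
force [-0.543 -0.52  -0.561]
finger_gap 0.472
[[ 0.299  0.954 -0.   ]
 [ 0.954 -0.299  0.   ]
 [-0.    -0.    -1.   ]]
```

View pics/w1.png

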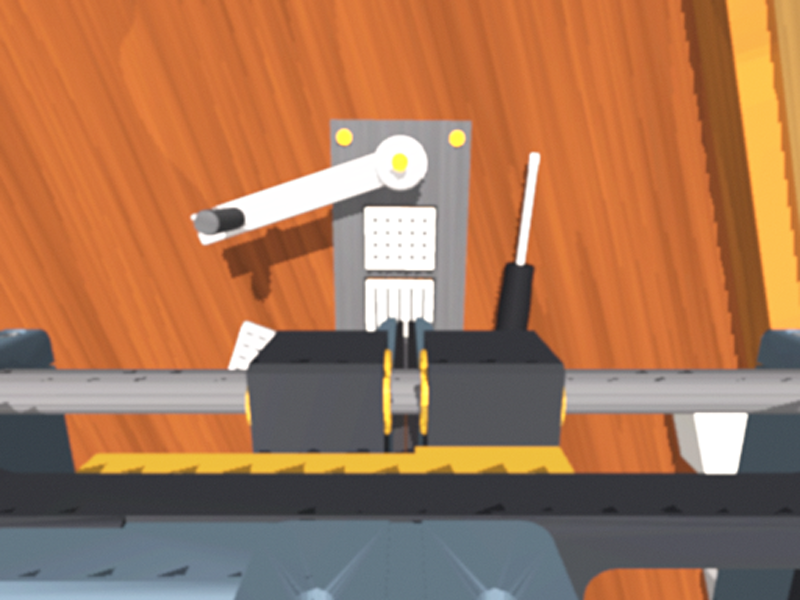

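The wrist view shows the bed's far corners at (331,121) and (470,121), the hub screw at (400,161), and the post top at (207,221). Block A's face spans (364..435, 206..270), and the fingertips sit near block B.

Run:
```python
from h import *
import pickle
s,im,d=pickle.load(open("w1.pkl","rb"))
c=cam("wrist",s); k=512/800; w=3.462
q=np.array([(331,121),(470,121),(400,161),(207,221),(364,206),(435,206),(435,270),(364,270)],float)*k-.2
P=np.array([(-50,115,34),(50,115,34),(0,85,72),(120*np.cos(w),85+120*np.sin(w),106),(-25,54,41),(25,54,41),(25,10,41),(-25,10,41)],float)
f=fit(c,q,P,[619,-25,-.306]); print(f.x,f.fun.reshape(-1,2).round(2).tolist())
print(b2w(f.x,[(0,32,34),(0,-22,34),P[3],(0,85,34),(0,-35,106)]).round(1))
# depth heights
for n,uv in (("A",(400,238)),("Bedge",(400,300)),("bed",(350,185)),("bed2",(460,220)),("post",(207,221)),("bench",(560,200))):
    u=np.array(uv)*k; z=d[int(u[1])-1:int(u[1])+2,int(u[0])-1:int(u[0])+2]; z=np.median(z)
    K,e,Rm=c; v=np.linalg.inv(K)@[u[0],u[1],1]*z*np.array([1,-1,-1]); print(n,(e+Rm@v).round(1))
```

```text
[ 6.20698669e+02 -2.28869555e+01 -3.17712983e-01] [[-0.48, -1.55], [1.31, -0.16], [0.09, 0.13], [-1.13, 0.78], [0.89, 1.04], [-0.18, 1.68], [-1.28, -0.75], [1.11, -1.36]]
[[630.7   7.5  34. ]
 [613.8 -43.8  34. ]
 [527.3  57.5 106. ]
 [647.3  57.9  34. ]
 [609.8 -56.1 106. ]]
A [631.2   7.6  40.9]
Bedge [616.9 -37.5  38.5]
bed [610.1  53.8  55.4]
bed2 [677.3   6.3  34. ]
post [528.5  57.7 105.8]
bench [761.7  -6.   -0.9]
```

Call:
step_arm(motion=[0,0.014,-0.0015,0.02,0,0,0.0145,-0.0015,0.03,0,0,0,0,0.03,0,0,0,0,0.03,0,0,0,0,0.025,0,0,0,0,0.015,0,0,0,0,0.01,0,0,0,0,0,0])

```text
clock: 3.73
tcp_pos: [630.4, 7.5, 52.4]
eef_rot: [0.807, 0.591, -0.001, -0.001]
force: [-0.8, 0.4, -0.8]
finger_gap: 0.6
```

Run:
```python
from h import *
im,d=vision.camera("scene"); s=sensors.observe()
cv2.imwrite("pics/s1.png",cv2.resize(im[140:290,180:360,::-1],None,fx=4,fy=4,interpolation=cv2.INTER_CUBIC))
print(s["tcp_pos"],s["force"])
im,d=vision.camera("wrist")
cv2.imwrite("pics/w2.png",cv2.resize(im[:,:,::-1],(800,600),interpolation=cv2.INTER_CUBIC))
```

```text
[631.23971681   7.49316138  53.84404519] [ 0.67793326  0.28649674 -0.07068791]
```

View pics/s1.png

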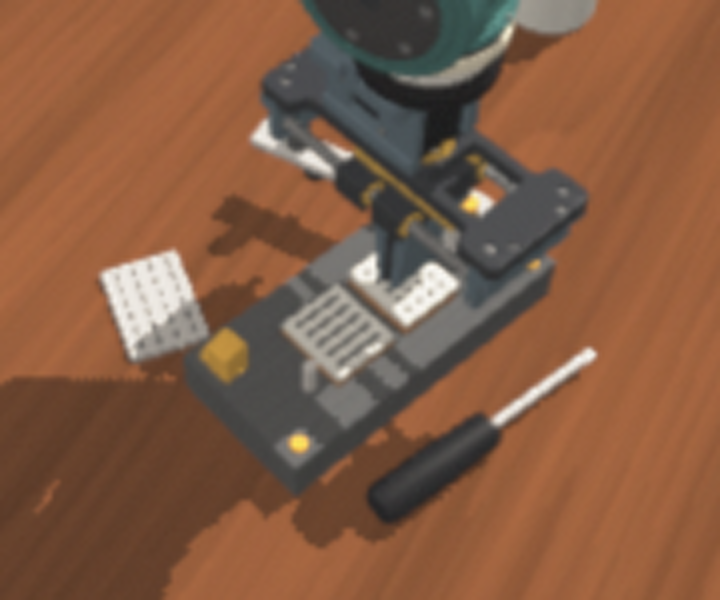

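View pics/w2.png

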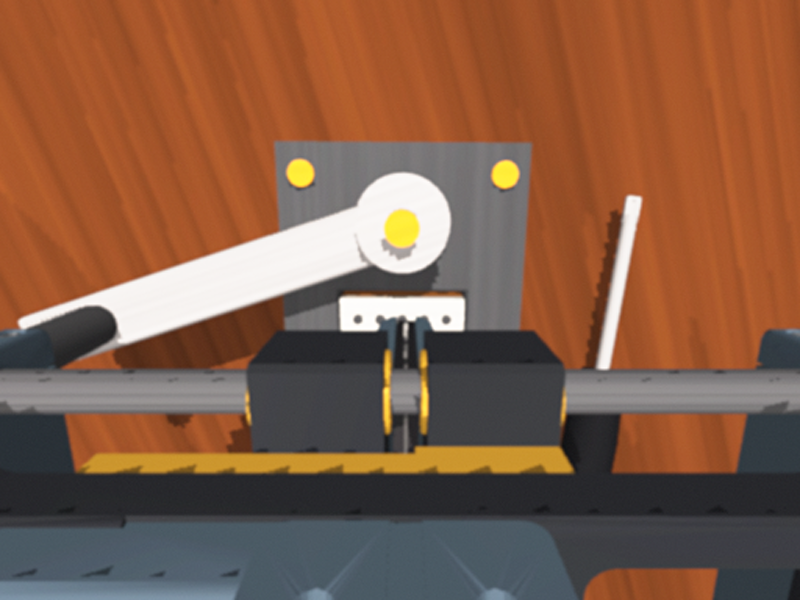

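Both views show the closed tips centred over block A. The post, at wrist pixel (75,340), is outside the body. I'll press gently.

Call:
step_arm(motion=[0,0,0,0.005,0,0,0,0,0.005,0,0,0,0,0.002,0,0,0,0,0.002,0,0,0,0,0.002,0,0,0,0,0,0])

```text
clock: 4.33
tcp_pos: [631.4, 7.5, 38.0]
eef_rot: [0.807, 0.591, 0.0, 0.0]
force: [0.6, 0.6, -0.9]
finger_gap: 0.8
```

Call:
step_arm(motion=[0,0,0,0.0015,0,0,0,0,0.0015,0,0,0,0,0.001,0,0,0,0,0,0])

```text
clock: 4.67
tcp_pos: [631.4, 7.5, 34.2]
eef_rot: [0.807, 0.591, 0.0, 0.0]
force: [-1.7, 0.1, 4.4]
finger_gap: 0.5
```

Call:
step_arm(motion=[0,0,0,0.0007,0,0,0,0,0,0,0,0,0,0,0])

```text
clock: 4.92
tcp_pos: [631.5, 7.5, 34.1]
eef_rot: [0.807, 0.591, 0.0, 0.0]
force: [-4.7, 0.0, 15.7]
finger_gap: 0.4
```

Call:
step_arm(motion=[0,0,0,0.0007,0,0,0,0,0,0,0,0,0,0,0])

```text
clock: 5.17
tcp_pos: [631.6, 7.5, 34.1]
eef_rot: [0.807, 0.591, 0.0, 0.0]
force: [-9.2, -0.1, 26.3]
finger_gap: 0.6
```

Block A is seated: z stops at 34.1 while the force climbs to 26 N. Next is block B.

Call:
step_arm(motion=[0,0,0,-0.005,0,0,0,0,-0.017,0,0,-0.018,-0.0005,0,0,0,-0.018,-0.0005,0,0,0,-0.018,0,0,0,0,0,0,0,0,0,0,0,0,0])

```text
clock: 5.75
tcp_pos: [613.8, -44.1, 54.5]
eef_rot: [0.807, 0.59, 0.0, -0.0]
force: [-1.1, -0.6, 0.2]
finger_gap: 0.2
```

Run:
```python
from h import *
s=sensors.observe(); im,d=vision.camera("wrist")
import pickle; pickle.dump((s,im,d),open("w3.pkl","wb"))
print(s["tcp_pos"],s["force"])
cv2.imwrite("pics/w3.png",cv2.resize(im[:,:,::-1],(800,600),interpolation=cv2.INTER_CUBIC))
im,d=vision.camera("scene")
cv2.imwrite("pics/s3.png",cv2.resize(im[140:290,180:360,::-1],None,fx=4,fy=4,interpolation=cv2.INTER_CUBIC))
```

```text
[613.84069082 -44.12038219  54.54209233] [-1.12105884 -0.59978871  0.23342031]
```

View pics/w3.png

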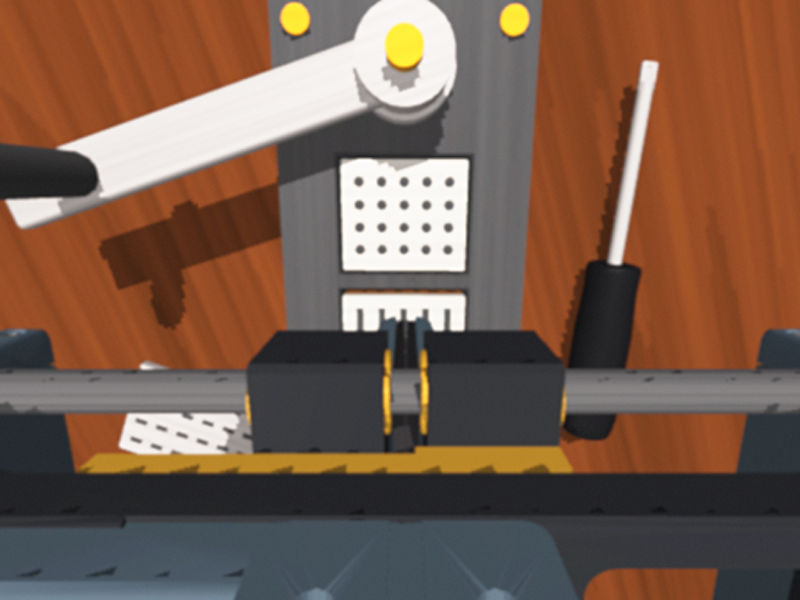

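View pics/s3.png

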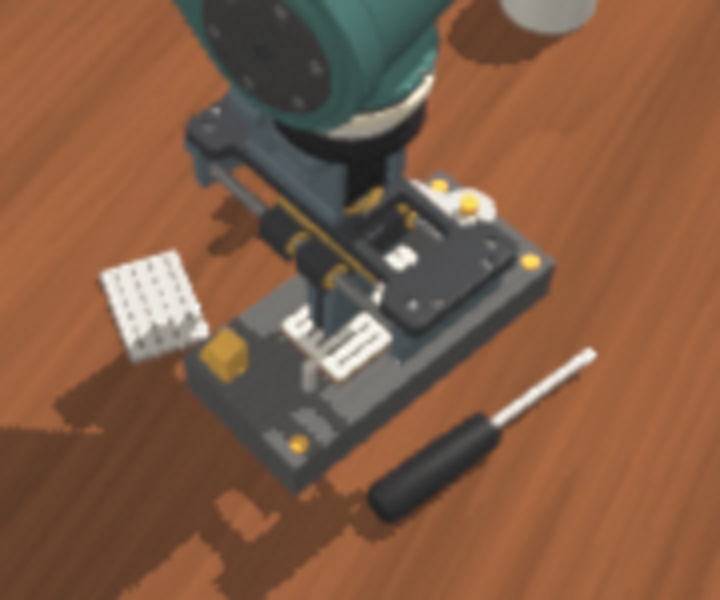

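In the wrist view block A's face, at (340..469, 157..271), lies level with the bed. The scene view shows the tips centred on block B. I'll press B.

Call:
step_arm(motion=[0,0,0,0.006,0,0,0,0,0.004,0,0,0,0,0.002,0,0,0,0,0.002,0,0,0,0,0.002,0,0,0,0,0.0015,0,0,0,0,0.0015,0,0,0,0,0.001,0,0,0,0,0,0])

```text
clock: 6.6
tcp_pos: [614.0, -43.6, 34.4]
eef_rot: [0.807, 0.591, 0.0, 0.0]
force: [-0.1, -0.2, -0.2]
finger_gap: 0.4
```

Call:
step_arm(motion=[0,0,0,0.0007,0,0,0,0,0,0,0,0,0,0,0])

```text
clock: 6.85
tcp_pos: [614.1, -43.7, 34.2]
eef_rot: [0.807, 0.591, 0.0, 0.0]
force: [-2.5, 1.3, 7.7]
finger_gap: 0.7
```

Call:
step_arm(motion=[0,0,0,0.0007,0,0,0,0,0,0,0,0,0,0,0])

```text
clock: 7.1
tcp_pos: [614.1, -43.7, 34.1]
eef_rot: [0.807, 0.591, -0.0, 0.0]
force: [-7.2, 1.6, 18.5]
finger_gap: 0.1
```

Call:
step_arm(motion=[0,0,0,0.0006,0,0,0,0,0,0,0,0,0,0,0])

```text
clock: 7.35
tcp_pos: [614.2, -43.7, 34.0]
eef_rot: [0.807, 0.591, -0.0, -0.0]
force: [-10.8, 1.9, 28.1]
finger_gap: 0.5
```

Block B is seated as well: z holds at 34.0 and the force reaches 28 N. I'll lift and refit the bed and post.

Call:
step_arm(motion=[0.6,0,0,-0.01,0,0.6,0,0,-0.04,0,0.6,0,0,-0.04,0,0.6,0,0,-0.04,0,0.6,0,0,-0.03,0,0.6,0,0,0,0,0.6,0,0,0,0])

```text
clock: 7.93
tcp_pos: [615.0, -43.9, 194.4]
eef_rot: [0.807, 0.591, 0.001, 0.001]
force: [-0.4, 0.6, -0.2]
finger_gap: 44.3
```

Run:
```python
from h import *
s=sensors.observe(); im,d=vision.camera("wrist")
import pickle; pickle.dump((s,im,d),open("w4.pkl","wb"))
print(s["tcp_pos"],s["force"],s["finger_gap"])
cv2.imwrite("pics/w4.png",cv2.resize(im[:220,100:400,::-1],None,fx=2.6,fy=2.6,interpolation=cv2.INTER_CUBIC))
im,d=vision.camera("scene")
cv2.imwrite("pics/s4.png",cv2.resize(im[140:290,180:360,::-1],None,fx=4,fy=4,interpolation=cv2.INTER_CUBIC))
```

```text
[614.98568173 -43.86548921 194.44169722] [-0.35435751  0.56076267 -0.23528426] 44.27836401314751
```

View pics/w4.png

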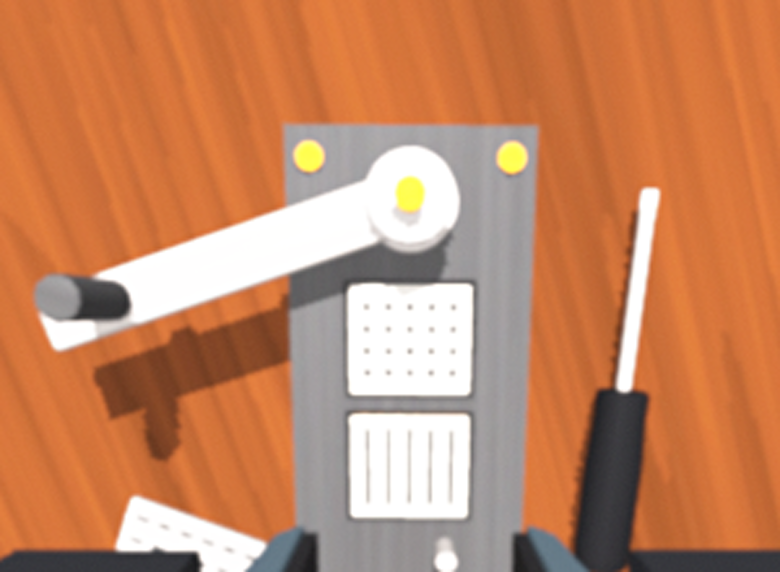

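View pics/s4.png

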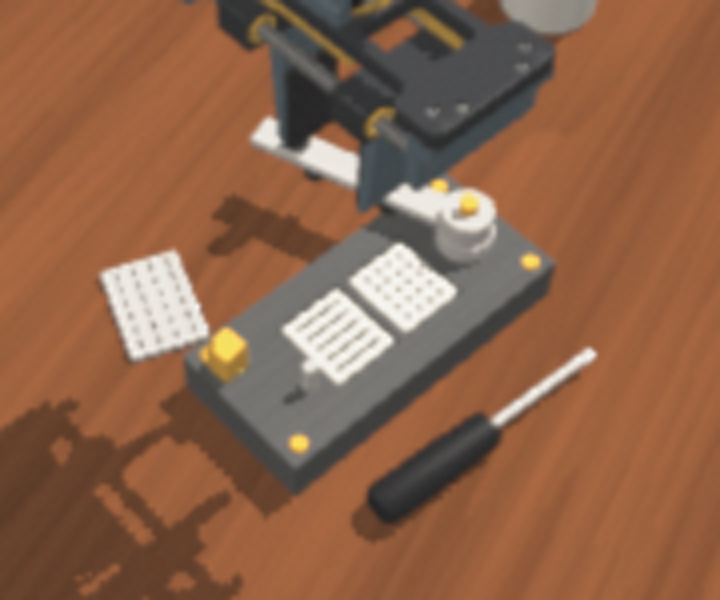

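Both faces lie in the bed plane with no wood edge visible. In the wrist crop the post top is at (58,297) and the hub screw at (410,192).

Run:
```python
from h import *
import pickle
s,im,d=pickle.load(open("w4.pkl","rb"))
c=cam("wrist",s); w=3.462
q=np.array([(285,125),(537,126),(346,283),(473,283),(473,397),(347,397),(347,412),(470,412),(469,520),(349,520),(410,190),(58,297)],float)/2.6+[100,0]-.3
pt=(120*np.cos(w),85+120*np.sin(w),106)
P=np.array([(-50,115,34),(50,115,34),(-25,54,34),(25,54,34),(25,10,34),(-25,10,34),(-25,0,34),(25,0,34),(25,-44,34),(-25,-44,34),(0,85,72),pt],float)
f=fit(c,q,P,[619,-25,-.306]); print(f.x,f.fun.reshape(-1,2).round(2).tolist())
print(b2w(f.x,[(0,32,34),(0,-22,34),pt,(0,85,34),(0,-35,106)]).round(1))
print("post ray",ray(c,q[-1],106).round(1))
z=np.zeros
K,e,Rm=c
def h(uv):
    u=np.array(uv)/2.6+[100,0]; a=int(u[1]);b=int(u[0]); Z=np.median(d[a-2:a+3,b-2:b+3]); return (e+Rm@(np.linalg.inv(K)@[b,a,1]*Z*np.array([1,-1,-1]))).round(1)
for n in [(410,340),(410,465),(320,340),(320,465),(500,340),(500,465),(58,297)]: print(n,h(n))
Rt=R.from_quat(s["eef_rot"]).as_matrix(); print(Rt.round(3))
```

```text
[ 6.20883368e+02 -2.29621898e+01 -3.14367143e-01] [[-0.54, -0.7], [0.62, -0.21], [1.3, 0.76], [-0.69, 1.11], [-1.65, -1.39], [1.42, -1.69], [1.52, 1.59], [-0.71, 1.88], [-1.22, -1.35], [1.21, -1.6], [0.29, 0.53], [-0.84, 0.31]]
[[630.8   7.5  34. ]
 [614.1 -43.9  34. ]
 [527.2  57.1 106. ]
 [647.2  57.9  34. ]
 [610.1 -56.2 106. ]]
post ray [527.9  57.2 106. ]
(410, 340) [630.5   8.1  33.2]
(410, 465) [614.4 -42.4  34.1]
(320, 340) [595.4  19.2  33.5]
(320, 465) [577.9 -30.9  33.2]
(500, 340) [666.8  -3.4  33.5]
(500, 465) [652.  -54.4  33.4]
(58, 297) [527.5  57.3 105.1]
[[ 0.302  0.953  0.004]
 [ 0.953 -0.302 -0.001]
 [ 0.001  0.004 -1.   ]]
```

Call:
step_arm(motion=[0.6,0.014,-0.0228,0,0,0.6,0.014,-0.0228,0,0,0.6,0.014,-0.0228,0,0,0.6,0.014,-0.0228,0,0,0.6,0.014,-0.0228,0,0,0.6,0,0,0,0.12,0.6,0,0,0,0.12,0.6,0,0,0,0.12,0.6,0,0,0,0.12,0.6,0,0,0,0.12,0.6,0,0,0,0.12,0.6,0,0,0,0.12,0.6,0,0,0,0.12,0.6,0,0,0,0.12,0.6,0,0,0,0.12,0.6,0,0,0,0.056,0.6,0,0,0,0])

```text
clock: 9.45
tcp_pos: [525.5, 57.4, 190.8]
eef_rot: [1.0, 0.003, -0.001, 0.0]
force: [-1.1, 0.0, -0.4]
finger_gap: 54.4
```

Run:
```python
from h import *
s=sensors.observe(); im,d=vision.camera("wrist")
print(s["tcp_pos"],s["force"],s["finger_gap"],s["joint_positions"].round(2) if hasattr(s["joint_positions"],'round') else s["joint_positions"])
print(R.from_quat(s["eef_rot"]).as_matrix().round(3))
cv2.imwrite("pics/w5.png",cv2.resize(im[:,:,::-1],(800,600),interpolation=cv2.INTER_CUBIC))
```

```text
[525.53292225  57.41711761 190.83164284] [-1.08109029  0.02991773 -0.39849613] 54.447712989706574 [ 0.06  0.14  2.09 -0.    0.91  1.63]
[[ 1.     0.005 -0.003]
 [ 0.005 -1.    -0.   ]
 [-0.003  0.    -1.   ]]
```

View pics/w5.png

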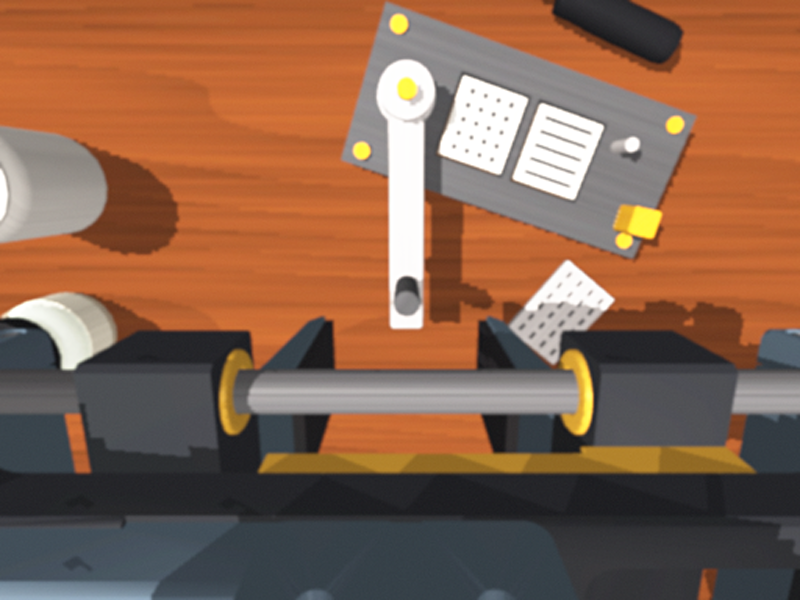

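The wrist view has the post at (406,297), centred between the open fingers, and nothing in the way below. I'll descend and grip.

Call:
step_arm(motion=[0.6,0.002,0,0.02,0,0.6,0,0,0.03,0,0.6,0,0,0.03,0,0.6,0,0,0.025,0,0.6,0,0,0.015,0,0.6,0,0,0.005,0,0.6,0,0,0,0])

```text
clock: 10.08
tcp_pos: [527.3, 57.5, 66.0]
eef_rot: [1.0, 0.005, -0.002, 0.0]
force: [1.1, 0.0, 1.0]
finger_gap: 54.8
```

Run:
```python
from h import *
s=sensors.observe(); im,d=vision.camera("wrist")
print(s["tcp_pos"],s["force"],s["finger_gap"])
cv2.imwrite("pics/w6.png",cv2.resize(im[:,:,::-1],(800,600),interpolation=cv2.INTER_CUBIC))
im,d=vision.camera("scene")
cv2.imwrite("pics/s6.png",cv2.resize(im[140:290,180:360,::-1],None,fx=4,fy=4,interpolation=cv2.INTER_CUBIC))
```

```text
[527.28142022  57.46362755  65.95661667] [1.06483073 0.00655171 1.02164931] 54.78147083796732
```

View pics/w6.png

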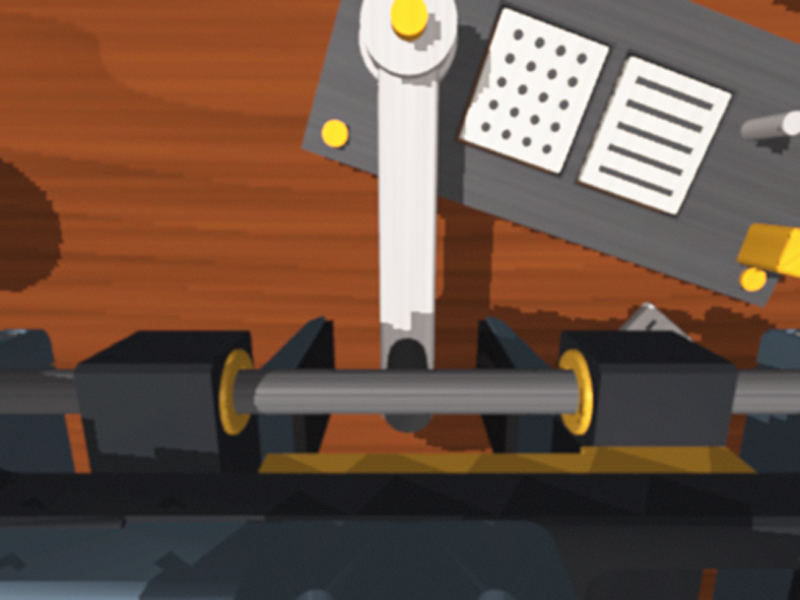

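View pics/s6.png

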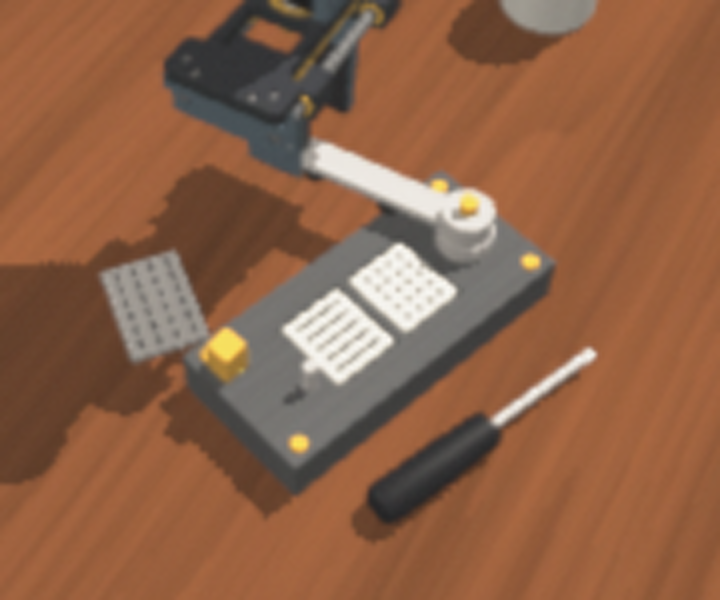

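The post, at (407,385) in the wrist view, sits midway between the fingers. I'll close with a 30 N grip.

Call:
step_arm(motion=[0,0,0,0,0,0,0,0,0,0,0,0,0,0,0,0,0,0,0,0,0,0,0,0,0,0,0,0,0,0,0,0,0,0,0], grip_force=30)

```text
clock: 10.77
tcp_pos: [528.5, 57.3, 67.7]
eef_rot: [1.0, 0.004, 0.0, 0.0]
force: [-0.6, -5.7, 3.1]
finger_gap: 15.3
```

Call:
step_arm(motion=[0,0.00024,0.0075,0,-0.0625,0,0.00024,0.0075,0,-0.0625,0,0.00024,0.0075,0,-0.0625,0,0.00024,0.0075,0,-0.0625,0,0.00024,0.0075,0,-0.0625,0,0.00024,0.0075,0,-0.0625,0,0.00024,0.0075,0,-0.0625,0,0.00024,0.0075,0,-0.0625,0,0.00024,0.0075,0,-0.0625,0,0.00024,0.0075,0,-0.0625])

```text
clock: 11.6
tcp_pos: [551.7, -12.5, 67.7]
eef_rot: [0.95, 0.313, -0.0, -0.0]
force: [-1.1, 6.0, 4.2]
finger_gap: 14.9
```

Run:
```python
from h import *
s=sensors.observe(); t=np.array(s["tcp_pos"]); v=t[:2]-[647.2,57.9]
a=np.arctan2(v[1],v[0])%(2*np.pi)
print(t,s["force"],s["finger_gap"],"r",np.hypot(*v),"joint",a+.314-3.462)
Rt=R.from_quat(s["eef_rot"]).as_matrix(); print("tool f",Rt.T@s["force"], "jaw",np.degrees(np.arctan2(Rt[1,1],Rt[0,1])), "want",np.degrees(a)-270)
im,d=vision.camera("scene")
cv2.imwrite("pics/s7.png",cv2.resize(im[140:290,180:360,::-1],None,fx=4,fy=4,interpolation=cv2.INTER_CUBIC))
```

```text
[551.69077341 -12.51096122  67.65992838] [-1.11673635  6.00549399  4.183725  ] 14.902749965851442 r 118.65797834169614 joint 0.6288618843164948
tool f [ 2.66759563 -5.49767773 -4.18044091] jaw -53.56782707775105 want -53.601754224837464
```

View pics/s7.png

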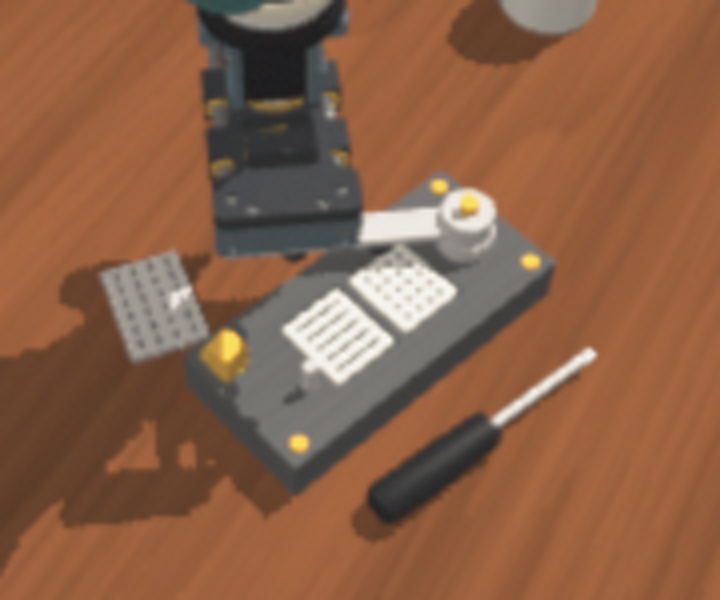

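The arm follows at joint angle 0.63, and the gauge and plate are untouched. Continuing.

Call:
step_arm(motion=[0,0.00024,0.0075,0,-0.0625,0,0.00024,0.0075,0,-0.0625,0,0.00024,0.0075,0,-0.0625,0,0.00024,0.0075,0,-0.0625,0,0.00024,0.0075,0,-0.0625,0,0.00024,0.0075,0,-0.0625,0,0.00024,0.0075,0,-0.0625,0,0.00024,0.0075,0,-0.0625,0,0.0001,0.0036,0,-0.03,0,0,0,0,0])

```text
clock: 12.48
tcp_pos: [601.0, -50.9, 67.6]
eef_rot: [0.836, 0.549, -0.0, -0.001]
force: [-5.2, 9.4, 9.3]
finger_gap: 15.1
```

```bash
cat > chk.py <<'E'
from h import *
s=sensors.observe(); t=np.array(s["tcp_pos"]); v=t[:2]-[647.2,57.9]
a=np.arctan2(v[1],v[0])%(2*np.pi)
print(s["clock"],t,s["force"],s["finger_gap"],"r",np.hypot(*v),"joint",a+.314-3.462)
Rt=R.from_quat(s["eef_rot"]).as_matrix(); print("tool f",(Rt.T@s["force"]).round(1), "jaw",np.degrees(np.arctan2(Rt[1,1],Rt[0,1])).round(1), "want",(np.degrees(a)-270).round(1))
E
python3 chk.py
```

```text
12.4833 [601.01292313 -50.91862014  67.62069401] [-5.18030762  9.42240592  9.27701747] 15.105188538981029 r 118.21479669979257 joint 1.162991961393336
tool f [ 6.6 -8.5 -9.3] jaw -23.3 want -23.0
```

Call:
step_arm(motion=[0,0.0003,0.0024,-0.0005,-0.02,0,0.0003,0.0024,-0.0005,-0.02,0,0.0003,0.0024,0,-0.02,0,0,0,0,0,0,0,0,0,0])

```text
clock: 12.9
tcp_pos: [606.3, -52.9, 67.7]
eef_rot: [0.819, 0.573, -0.001, -0.001]
force: [-5.7, 4.2, 0.0]
finger_gap: 15.5
```

```bash
python3 chk.py
```

```text
12.9 [606.34196879 -52.91184447  67.72101743] [-5.67719809  4.15309834  0.0338423 ] 15.477832077908326 r 118.10437582004236 joint 1.2111394667117765
tool f [ 2.  -6.8 -0. ] jaw -20.0 want -20.2
```

Call:
step_arm(motion=[0,0.0001,0.0024,0,-0.02,0,0,0.0012,0,-0.01,0,0,0,0,0,0,0,0,0,0])

```text
clock: 13.23
tcp_pos: [609.7, -54.0, 67.7]
eef_rot: [0.811, 0.586, -0.001, -0.001]
force: [-6.5, 4.0, 0.1]
finger_gap: 15.4
```

```bash
python3 chk.py
```

```text
13.2333 [609.67358896 -53.99995294  67.73405223] [-6.49333897  4.01948716  0.13399389] 15.429277604004016 r 118.02470501422435 joint 1.240818405595602
tool f [ 1.8 -7.4 -0.1] jaw -18.3 want -18.5
```

Call:
step_arm(motion=[0,0,0.0012,0,-0.01,0,0,0,0,0,0,0,0,0,0])

```text
clock: 13.48
tcp_pos: [610.1, -54.2, 67.7]
eef_rot: [0.808, 0.59, -0.002, -0.002]
force: [-11.8, 5.5, 5.7]
finger_gap: 15.5
```

```bash
python3 chk.py
```

```text
13.4833 [610.09662363 -54.15993558  67.69593146] [-11.81655503   5.53620491   5.71371388] 15.523788736638485 r 118.04274523047121 joint 1.244647103286613
tool f [  1.7 -13.   -5.6] jaw -17.7 want -18.3
```

Call:
step_arm(motion=[0,0,0.0005,0,0,0,0,0,0,0,0,0,0,0,0,0,0,0,0,0])

```text
clock: 13.82
tcp_pos: [610.2, -54.2, 67.7]
eef_rot: [0.808, 0.59, -0.002, -0.002]
force: [-13.5, 6.4, 7.5]
finger_gap: 15.3
```

```bash
python3 chk.py
python3 - <<'E'
from h import *
for n,sl in (("scene",np.s_[140:290,180:360]),("top",np.s_[120:290,150:380]),("wrist",np.s_[:,:])):
    im,d=vision.camera(n); c=im[sl][:,:,::-1]; k=min(780/c.shape[1],590/c.shape[0])
    cv2.imwrite(f"pics/{n}8.png",cv2.resize(c,None,fx=k,fy=k,interpolation=cv2.INTER_CUBIC))
E
```

```text
13.8167 [610.22467013 -54.23065933  67.66436394] [-13.47118803   6.40659963   7.49001794] 15.304995800336648 r 118.06972423422928 joint 1.2458649150354293
tool f [  2.  -14.8  -7.4] jaw -17.7 want -18.3
```

View pics/scene8.png

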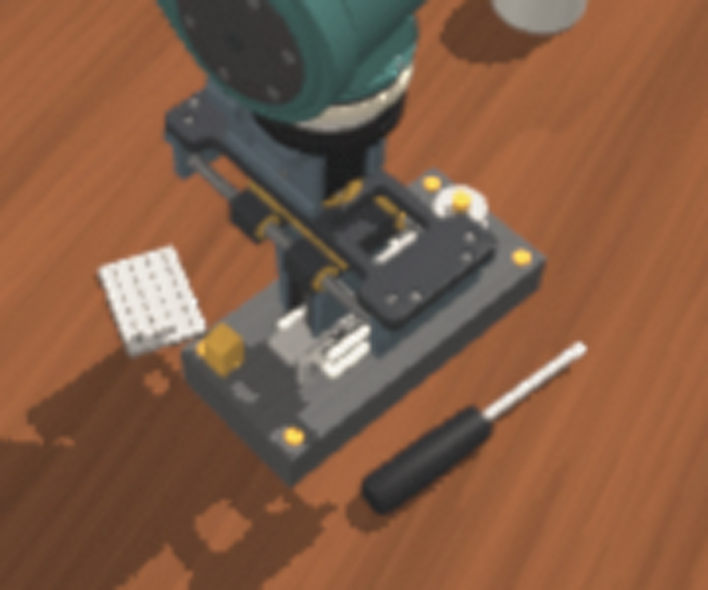

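View pics/wrist8.png

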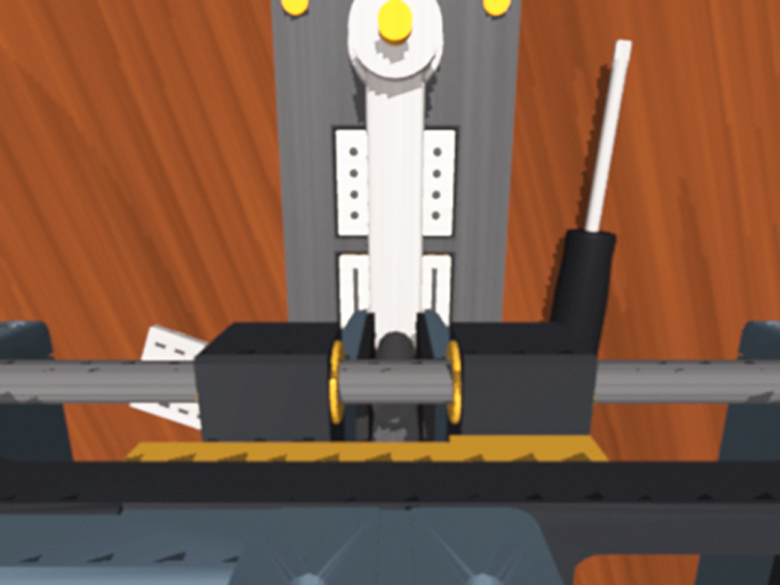

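View pics/top8.png

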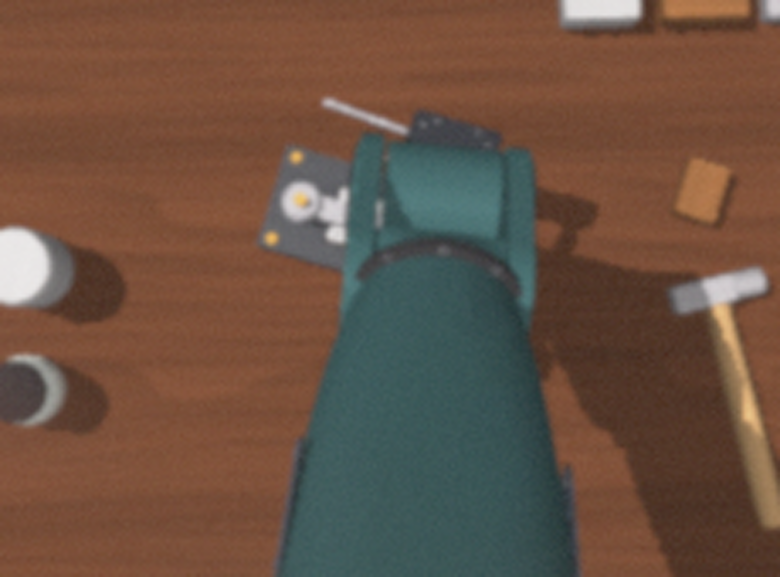

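In the wrist view the bar lies along the bed's centreline, at columns 368..425, over both flush blocks, with the post between the fingers at (395,350). The gauge, plate and driver are where they were. In the last moves the bar gave only 0.1 mm for 0.5 mm commanded while the push rose to 15 N, so it is against the pin.

Run:
```python
from h import *
print(workorder.hand_in())
```

```text
the job is handed in; nothing more can be done
None
```

Both blocks are pressed home, and the clamp arm is against its stop pin, still held there by the gripper. I handed the job in at about 14 s of the 51 s allowed; no verdict was reported.

- **Blocks:** I pressed A and then B with the closed fingers. Each stopped with the fingertips about 34 mm above the bench while the force rose to 26 N (A) and 28 N (B). Wrist depth and the pictures then showed both faces level with the bed top, within about 1 mm.
- **Clamp arm:** I gripped the post from above with 30 N and swung the arm round its arc to the pin. At the end a further 0.5 mm command moved it only about 0.1 mm, and the sideways push was a steady 15 N. That is more than the spring's 6.6 N.
- **Small disagreement:** the arm angle worked out from the hand position and my fitted pivot was 1.246 rad, against the nominal 1.25. The hand's distance from the pivot came out at 118 mm instead of 120 mm. Both are within the 2–3 mm calibration and fit error.
- **Loose things:** the gauge, plate and driver looked undisturbed in the last pictures, as did the jar, tin, hammer and wooden block. The robot arm hid part of the bed in the final top view, so I checked that part in the scene and wrist views.

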